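# Clamp a power board in the spring-jaw holder

## Task

Get the circuit board with the finned heat sink ready for soldering: pull the sprung jaw of the board holder by its upright tab all the way out to its stop, where it stays open, then pick up the board and set it down (do not drop it) flat on the holder's bed between the jaws, its long side along the slide and roughly centred across the jaws. Then push the jaw's tab back in so that the spring clamps the board squarely against the fixed jaw, let go, and leave the solder spool, pliers and jar where they are.

Things in the scene. Friction and masses are not known exactly. Their poses are not given: they have to be found in the camera images.
- holder: Aluminium board holder fixed to the bench. Origin at bench height under the board's place; x along the slide, from the pull tab (-x, robot side) to the fixed jaw (+x); z up. Base block x -95 to +75 mm, 80 mm wide (y); its flat top, the bed, is 25 mm above the bench, open at both y sides. Fixed jaw: 50 mm wide, face at x = +45 mm, 18 mm thick, top 46 mm above the bench.
- bed (a point): Point on the top of the bed (25 mm above the bench), above the holder's origin, axes as the holder's: the centre of the board's underside lies here when it is clamped.
- jaw (a joint): Moving jaw's travel, m: 0 = fully in (start), grows towards holder -x, stop at 0.042. Jaw face at holder x = -30 mm minus travel (gap 75 mm plus travel; 0.015 when holding the board), 50 mm wide, 14 thick, top 46 above bench. Over-centre spring: pulls in with 4 to 7 N, nil at 0.034, beyond that pushes out (5 N at the stop), so it stays there; pushed in past 0.034 it springs in and clamps with 7 N.
- jaw_tab (a point): Centre of the top of the jaw's aluminium upright pull tab, axes as the holder's, moves with the jaw; at holder x = -118 mm minus the travel. Tab 12 mm (x) x 16 mm (y), top 72 mm above the bench, the upper 34 mm free on all sides; below that a 14 mm wide bar runs from it to the jaw.
- board: Blue circuit board 90 (x) x 64 (y) x 6 mm lying loose and flat, 0.1 to 0.21 kg, with a finned aluminium heat sink 40 (x) x 30 (y) mm at its centre, 6 to 36 mm above the underside: grip it across y. Other components: |x| over 29 mm, at most 11 mm above the underside. Origin: centre of the underside; z up. May be clamped either way round.
- spool: Grey metal solder spool standing on end, 54 mm across, 40 mm high; origin at the centre of its underside. Leave alone.
- pliers: Pliers with red handles lying flat, about 165 mm long (x axis along them, jaws to +x), 48 mm over the handles, 13 mm high; origin near the pivot, on the underside. Leave alone.
- jar: Small white jar with a black lid, 44 mm across, 45 mm high; origin at the centre of its underside. Leave alone.
Mind the look-alikes: they are no part of the job. Leave any blue or pink look-alike of the holder alone.

How it is judged (in metres and radians):
On the way, in this order (a step that is already met when the one before it is completed fails the run):
1. the jaw is pulled out to its stop (travel over 39 mm) (value of joint jaw above 0.039 m), for 0.2 s.
2. with the jaw still open (travel over 36 mm), the board is lowered to within 6 mm of the bed between the jaws, still in the fingers: not dropped (value of joint jaw above 0.036 m and z of board in the frame of bed between -0.003 and 0.006 m and x of board in the frame of bed between -0.03 and 0.006 m and y of board in the frame of bed between -0.015 and 0.015 m and angle between the x axis of board and the x axis of holder, either way round below 0.15 rad and contact force between the fingers and board above 0.3 N), for 0.05 s.
At the end, for the whole second after the job is handed in: The board is clamped between the jaws, at rest and let go: jaw travel 11 to 20 mm, board flat on the bed (within 3 mm in height and 0.06 rad), against the fixed jaw within 4 mm, at most 15 mm off centre across the jaws and 0.1 rad off square (value of joint jaw between 0.011 and 0.02 m and x of board in the frame of bed between -0.004 and 0.004 m and z of board in the frame of bed between -0.003 and 0.003 m and y of board in the frame of bed between -0.015 and 0.015 m and angle between the x axis of board and the x axis of holder, either way round below 0.1 rad and angle between board's own z axis and vertical below 0.06 rad and linear speed of board below 0.02 m/s and velocity of joint jaw between -0.01 and 0.01 m/s); the robot touches nothing.
It fails at once if the spool was shifted by more than 30 mm (distance of spool from where it was at the start of the episode above 0.03 m).
It fails at once if the pliers was shifted by more than 30 mm (distance of pliers from where it was at the start of the episode above 0.03 m).
It fails at once if the jar was shifted by more than 30 mm (distance of jar from where it was at the start of the episode above 0.03 m).
It also fails if it takes over 64 s, if anything falls off the work surface, if the arm or the gripper's body presses on something with over 40 N, if the wrist force passes 120 N, or if a joint passes its speed limit or range.

## Robot

A 6-joint arm with a two-finger parallel gripper is mounted at the origin on the work surface. World frame = base frame: x ahead of the robot, y to its left, z up, the work surface at z = 0. Lengths are in mm, angles in rad, forces in N, time in s.
With the tool pointing down it reaches from about 275 to 850 mm from the base axis. Payload 19 kg.
Tool frame: the origin (TCP) lies midway between the tips of the shut fingers; the grasp point (between the pads) lies behind it (r.tcp_to_grasp is the z of the grasp point in the tool frame, in mm); z points along the fingers, y is the line along which they close (so a half turn about z gives the same grasp; the last joint's range is limited). The gripper opens to 85 mm and grips with 20 to 120 N. Pads are 22 mm wide; open, the fingers measure 114 mm over their backs; the gripper's body (76 mm by 85 mm) begins 54 mm behind the grasp point. The pads swing forward as they close: fully open they stand 13 mm farther back than shut.
Start: joints at [0.988, 0.15, 1.437, -0, 1.554, -0.134], TCP at [249.483, 518.024, 231.267] pointing down, gripper open.
Joint ranges: [-2.8, 2.8], [-0.68, 2.1], [0.12, 2.68], [-1.39, 4.53], [0.16, 2.79], [-2.81, 2.81]. Speed limits (rad/s): [1.89, 1.89, 2.22, 3.01, 3.01, 3.01].

## Interface

Orientations are given as a unit quaternion [x, y, z, w].
In Python, from station import r, eyes, spotter gives the robot as it stands.
- The arm moves only by the tool servo_tool, never from a script. Its argument "motion" is one flat list of numbers, 7 for each row, row after row: the shift along the tool's x, y, z scaled (see below), then the turn, a rotation vector about the tool's x, y, z scaled (see below), then the closure, from -1 (fully open) to 1 (shut), so that 0 is half open. A call has 1 to 8 rows; each row is the pose to reach, as a shift and turn from the pose commanded when the call began, along the tool's axes at that moment, turning the shorter way round; what a row does not reach only later rows make up. The controller multiplies each number of a shift by 0.3 m and each number of a turn by 180 degrees. A row lasts 1/12 s, in which the tool goes at most 41.7 mm and 7.16 degrees, less where a joint would pass 70% of its speed; a pose out of reach is approached as far as the arm can. A call with a number of a shift or a turn outside -1 to 1 is refused whole. A call with a gripper value outside its range is refused whole. The fingers move at their own pace and stop on an object; the grip force is fixed at half the most. Time passes only in rows, so rows that repeat a pose let the fingers close. It gives the time, the measured TCP pose, the force, the opening and the grip force at its end, in the units of the state.
- r.get_obs(): the state, without advancing time (a new reading comes with each control period).
- eyes.read_camera(name): name is "side" or "top"; returns a dict with "img" (384x512x3 uint8, red, green, blue), "intrinsics" (3x3 intrinsics, pixels), "dist_coeffs" ([k1, k2, p1, p2, k3] as OpenCV has them; the pictures are not rectified), "R" (3x3) and "t" (3): a world point X has camera coordinates R X + t. Camera axes: x right, y down, z forward; pixel columns grow to the right and rows downward; lengths in mm; the calibration is good to about 2 mm. A picture is of the moment at which its call begins. There is no depth.
- r.finish_job(): hands the job in; it is judged then, once.
Trained networks look in a picture, given as the dict that the camera call returned (one of the last four; its "shot" number tells which), for a name from the list of things; names that differ only in an ending like _2 or _b are one class to them, and where a whole thing is asked for, a point or a joint stands for the part that bears it (a point fixed in the world has none). Each returns a list of dicts, best first, with "p" (0 to 1); they miss things now and then, are a little off and sometimes report something else, mostly with a low value. They report only what shows in the picture. A call takes as long as a camera call. They do not tell look-alikes from the thing itself.
- spotter.look_for(picture, query): "pixel" ([row, column] in pixels, amid what is visible of it).
The state is a dict: "time": time; "joints": joint angles; "joint_velocities": joint speeds; "joint_efforts": joint torques, N m; "tool_pos": TCP position; "eef_rot": TCP orientation; "ft_force": force on the tool from outside, world axes, zero at the start; "torque": the same for the moment, N m; "gripper_width": finger opening in mm; "grip_force": force on a finger pad.
Only numpy, scipy, OpenCV 4.12 (cv2) and the standard library are available. Lean on these libraries where they do the work, as an engineer would, in place of code of your own. Each camera call takes 0.05 s, during which the arm holds its last target. There are 200 camera calls.

## Working session

There is one attempt and no reset: what is moved stays moved. The work goes in short steps, Python scripts to look and compute and a tool call to move; the robot and the scene stay as the last step left them, time stands still between calls to the robot, and variables do not carry over. Pictures are saved under pics/ and viewed, at most 10 in all, crops included, and the job is handed in when it is done.

Besides the shell and the picture viewer there is one more tool, called after ">>>" as name(argument=value, ...), one argument or row to a line, values as JSON. servo_tool: Moves the arm, as the interface text tells. Its arguments: {"type":"object","properties":{"motion":{"type":"array"}},"required":["motion"]}

```bash
ls; mkdir -p pics; cat > h.py <<'E'
import numpy as np, cv2
from station import r, eyes, spotter
from scipy.spatial.transform import Rotation as Ro
def cam(n): return eyes.read_camera(n)
def ray2pt(p,px,z):
    u=cv2.undistortPoints(np.array([[[px[1],px[0]]]],float),np.array(p["intrinsics"]),np.array(p["dist_coeffs"]))[0,0]
    R=np.array(p["R"]);t=np.array(p["t"]).ravel()
    d=R.T@np.array([u[0],u[1],1]);c=-R.T@t
    return c+d*(z-c[2])/d[2]
def proj(p,X):
    rv=cv2.Rodrigues(np.array(p["R"]))[0]
    q=cv2.projectPoints(np.array(X,float).reshape(-1,1,3),rv,np.array(p["t"],float),np.array(p["intrinsics"]),np.array(p["dist_coeffs"]))[0][:,0]
    return q[:,::-1]
def save(p,n,crop=None,s=1):
    im=p["img"][:,:,::-1]
    if crop: im=im[crop[0]:crop[1],crop[2]:crop[3]]
    cv2.imwrite("pics/"+n,cv2.resize(im,None,fx=s,fy=s,interpolation=cv2.INTER_CUBIC))
E
python3 - <<'E'
from h import *
t=cam("top");s=cam("side")
im=np.vstack([t["img"],s["img"]])[:,:,::-1]
cv2.imwrite("pics/a.png",cv2.resize(im,None,fx=.78,fy=.78))
save(t,"t0.png",None,1.56)
for n,p in(("top",t),("side",s)):
  for q in["holder","jaw_tab","jaw","board","spool","pliers","jar"]:
    print(n,q,[(np.round(d["pixel"]),round(d["p"],2)) for d in spotter.look_for(p,q)])
print(r.get_obs(),r.tcp_to_grasp)
for p in (t,s): print(-np.array(p["R"]).T@np.array(p["t"]).ravel())
E
```

```text
pics
top holder [(array([241., 238.]), 0.81), (array([144., 164.]), 0.8), (array([205., 306.]), 0.76)]
top jaw_tab [(array([216., 301.]), 0.6), (array([254., 226.]), 0.53)]
top jaw [(array([258., 227.]), 0.77), (array([155., 157.]), 0.6), (array([222., 300.]), 0.56)]
top board [(array([202., 183.]), 0.67)]
top spool [(array([185., 250.]), 0.76)]
top pliers [(array([195., 386.]), 0.82)]
top jar [(array([178., 116.]), 0.57)]
side holder [(array([170., 289.]), 0.94), (array([228., 324.]), 0.78), (array([291., 187.]), 0.78)]
side jaw_tab [(array([232., 342.]), 0.77), (array([292., 204.]), 0.63), (array([169., 304.]), 0.52)]
side jaw [(array([291., 203.]), 0.74), (array([230., 341.]), 0.62), (array([169., 290.]), 0.6), (array([170., 302.]), 0.48), (array([277., 266.]), 0.43)]
side board [(array([274., 268.]), 0.72)]
side spool [(array([206., 261.]), 0.75)]
side pliers [(array([121., 284.]), 0.47)]
side jar [(array([352., 221.]), 0.92)]
{'time': 0.8, 'joints': array([ 9.88017412e-01,  1.50523678e-01,  1.43739126e+00, -1.21387077e-05,
        1.55378760e+00, -1.33994831e-01]), 'joint_velocities': array([-0.00086703,  0.00155623, -0.00133245, -0.00067932, -0.00030906,
        0.00195076]), 'joint_efforts': array([ 4.27937111e-04, -7.12764716e+01, -5.71000743e+01, -3.23320728e-04,
        1.65568366e-03,  2.08633384e-05]), 'tool_pos': array([249.48212547, 518.03352395, 231.25742895]), 'eef_rot': array([ 2.22513586e-01,  9.74929588e-01, -5.35767646e-05, -1.35876390e-05]), 'ft_force': array([0.63345217, 0.32608586, 0.23298974]), 'torque': array([-0.04110124,  0.01706644,  0.00054913]), 'grip_force': 0.0, 'gripper_width': 85.57473527085982} -18.700000000000003
[ 481.65438995    6.44571293 1336.18416329]
[562.70430345 737.11719188 799.1902815 ]
```

View pics/t0.png

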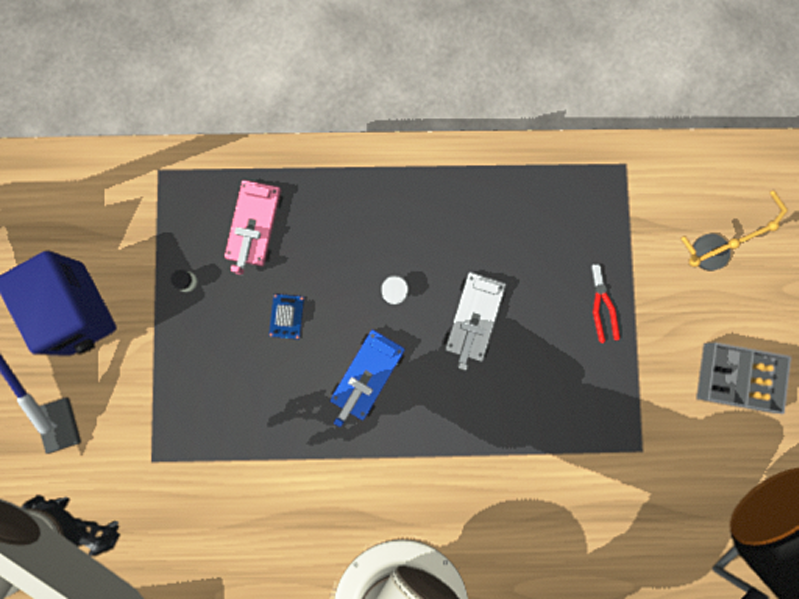

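View pics/a.png

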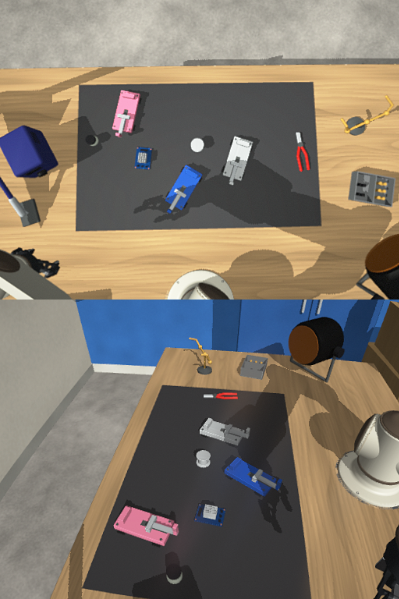

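The top view (pixels as row, col) shows three candidates for the holder: bare aluminium (205,306), blue (241,238) and pink (144,164). I choose the aluminium one. The only board with a finned sink is at (202,183). Next I check both in a close crop.

```bash
python3 - <<'E'
from h import *
t=cam("top");s=cam("side")
def c(p,r0,c0,h=72,w=72,k=5): return cv2.resize(p["img"][r0:r0+h,c0:c0+w,::-1],None,fx=k,fy=k,interpolation=cv2.INTER_CUBIC)
A=np.hstack([c(t,170,270,75,70,4),c(t,175,160,75,70,4)])
B=np.hstack([c(s,135,250,75,70,4),c(s,240,230,75,70,4)])
for i in(A,B):
  pass
cv2.imwrite("pics/c.png",np.vstack([A,B]))
import pickle;pickle.dump((t,s),open("p0.pkl","wb"))
E
```

```text
(no output)
```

View pics/c.png

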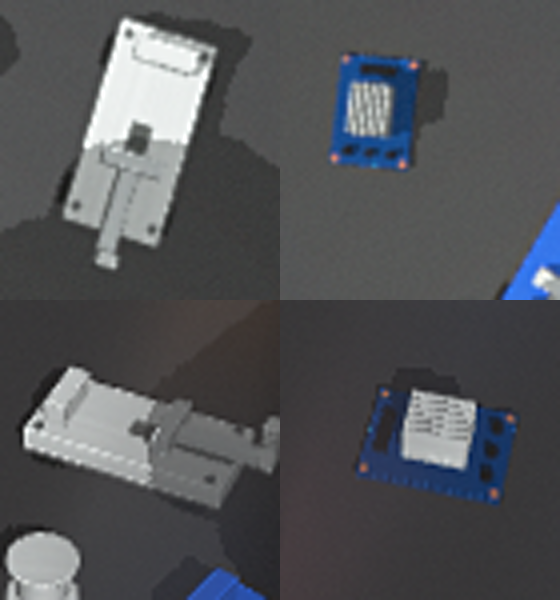

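```bash
cat > fit.py <<'E'
from h import *
import pickle
from scipy.optimize import least_squares
def W(q,P):
    c,s=np.cos(q[2]),np.sin(q[2]);P=np.array(P,float)
    return np.c_[q[0]+c*P[:,0]-s*P[:,1],q[1]+s*P[:,0]+c*P[:,1],P[:,2]]
def fit(obs,q0):  # obs: list (pic, model pts, pixels row,col)
    f=lambda q:np.concatenate([(proj(p,W(q,P))-np.array(X)).ravel() for p,P,X in obs])
    z=least_squares(f,q0,x_scale=[10,10,.1],loss="soft_l1");return z.x,f(z.x)
E
python3 - <<'E'
from fit import *
t,s=pickle.load(open("p0.pkl","rb"))
k=lambda r0,c0,x,y:[r0+(y+.5)/4-.5,c0+(x+.5)/4-.5]
tp=[k(170,270,*a) for a in[(122,17),(216,45),(157,245),(63,217)]]
P=[(75,40,25),(75,-40,25),(-95,-40,25),(-95,40,25)]
sp=[k(135,250,*a) for a in[(25,428-300),(219,500-300)]]
sP=[P[0],P[3]]
print([ray2pt(t,x,25).round(1) for x in tp],[ray2pt(s,x,25).round(1) for x in sp])
q,e=fit([(t,P,tp)],[480,-100,0]);print("H top",q,e.round(1))
q,e=fit([(t,P,tp),(s,sP,sp)],q);print("H",q,e.round(1))
tab=W(q,[(-118,0,72)]);print(tab,"tab px",proj(t,tab),proj(s,tab))
bp=[k(175,160,x-280,y) for x,y in[(340,52),(420,58),(410,170),(330,165)]]
B=[(45,32,6),(45,-32,6),(-45,-32,6),(-45,32,6)]
sb=[k(240,230,x-280,y-300) for x,y in[(380,385),(518,408),(500,502),(357,475)]]
print([ray2pt(t,x,6).round(1) for x in bp],[ray2pt(s,x,6).round(1) for x in sb])
b,e=fit([(t,B,bp)],[480,200,0]);print("B top",b,e.round(1))
b2,e=fit([(t,B,bp),(s,[B[1],B[2],B[3],B[0]],sb)],b);print("B",b2,e.round(1))
T=cv2.inRange(t["img"],(0,0,0),(1,1,1))
# overlays
def seg(im,p,q,P,z=4):
    pass
def ov(p,r0,c0,q,boxes):
    im=cv2.resize(p["img"][r0:r0+75,c0:c0+70,::-1],None,fx=4,fy=4,interpolation=cv2.INTER_CUBIC)
    for P in boxes:
        X=proj(p,W(q,P));X=((X-[r0,c0]+.5)*4-.5)[:,::-1]
        cv2.polylines(im,[np.round(X).astype(np.int32)],True,(0,0,255),1)
    return im
tabb=[(-112,8,72),(-112,-8,72),(-124,-8,72),(-124,8,72)]
fj=[(45,25,46),(45,-25,46),(63,-25,46),(63,25,46)]
hs=[(20,15,36),(20,-15,36),(-20,-15,36),(-20,15,36)]
cv2.imwrite("pics/d.png",np.vstack([np.hstack([ov(t,170,270,q,[P,tabb,fj]),ov(t,175,160,b2,[B,hs])]),np.hstack([ov(s,135,260,q,[P,tabb,fj]),ov(s,240,230,b2,[B,hs])])]))
E
```

```text
[array([ 682.1, -153.8,   25. ]), array([ 657.8, -230. ,   25. ]), array([ 496.1, -176.5,   25. ]), array([ 520. , -101.3,   25. ])] [array([ 678.5, -156.3,   25. ]), array([520.7, -91.4,  25. ])]
H top [ 5.98532947e+02 -1.68482855e+02 -3.14770685e-01] [-0.  -0.   0.1 -0.1  0.1  0.2 -0.2 -0.1]
H [ 5.97964341e+02 -1.68277310e+02 -3.21718147e-01] [ 0.1  0.1  0.4  0.   0.3 -0.1 -0.1 -0.3  0.4 -1.1 -2.   0.2]
[[ 486.01850288 -130.96606142   72.        ]] tab px [[234.21979384 296.43682179]] [[165.51551293 317.56163653]]
[array([646.1, 258.7,   6. ]), array([640.1, 193. ,   6. ]), array([548.1, 201.4,   6. ]), array([553.4, 266.6,   6. ])] [array([637.6, 191.5,   6. ]), array([547.8, 198.5,   6. ]), array([554.2, 267.9,   6. ]), array([643.1, 259.6,   6. ])]
B top [ 5.96893863e+02  2.29913830e+02 -8.73446055e-02] [ 0.5  0.2  0.3 -0.3 -0.3 -0.2 -0.5  0.3]
B [ 5.96064629e+02  2.29785675e+02 -8.86356087e-02] [ 0.7  0.3  0.6 -0.3 -0.1 -0.2 -0.2  0.3  0.8 -0.3  1.1 -0.3 -0.8  0.1
 -0.7 -0.2]
```

View pics/d.png

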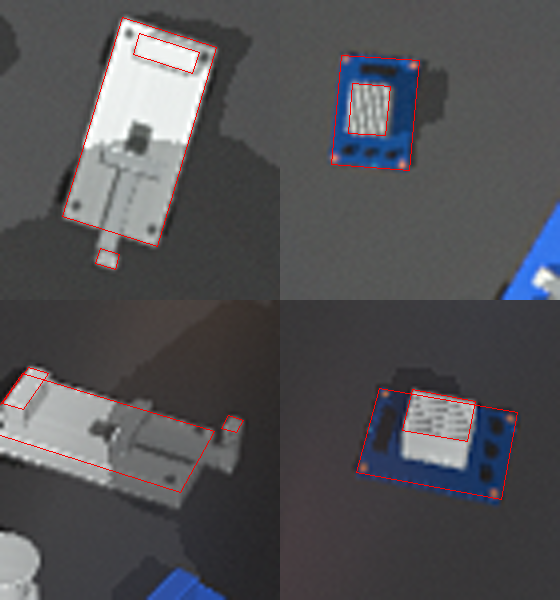

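The overlay agrees: aluminium holder at (598,-168.5), yaw -0.315; board at (596.5,230), yaw -0.088. The residual on the side view is about 2 mm. I start moving towards the tab.

>>> servo_tool(
  motion=[-0.8,-0.8,0,0,0,0,-1,-0.8,-0.8,0,0,0,0,-1,-0.8,-0.8,0,0,0,0,-1,-0.8,-0.8,0,0,0,0,-1,-0.8,-0.8,0,0,0,0,-1,-0.8,-0.8,0,0,0,0,-1,-0.8,-0.8,0,0,0,0,-1,-0.8,-0.8,0,0,0,0,-1],
)

```text
time: 1.57
tool_pos: [359.6, 201.6, 231.6]
eef_rot: [0.222, 0.975, 0.0, 0.0]
ft_force: [1.1, 0.1, -0.8]
gripper_width: 85.9
grip_force: 0.0
```

```bash
cat > go.py <<'E'
from fit import *
H=(598,-168.5,-0.315); B=(596.5,229.8,-0.088)
def go(x,y,z,deg):
    o=r.get_obs();p=np.array(o["tool_pos"]);R=Ro.from_quat(o["eef_rot"])
    a=np.radians(deg);Y=np.array([np.cos(a),np.sin(a),0]);Z=np.array([0,0,-1.])
    G=Ro.from_matrix(np.c_[np.cross(Y,Z),Y,Z])
    print("at",p.round(1),"q",o["joints"].round(2),"t",o["time"],"w",round(o["gripper_width"],1),"f",o["ft_force"].round(1))
    print("row",(R.inv().apply(np.array([x,y,z])-p)/300).round(4),((R.inv()*G).as_rotvec()/np.pi).round(4))
def goH(x,y,z,deg=71.95): go(*W(H,[(x,y,z)])[0],deg)
E
python3 -c "
from go import *
goH(-118,0,120)"
```

```text
at [359.6 201.6 231.6] q [ 0.32 -0.2   1.78 -0.    1.56 -0.8 ] t 1.5667 w 85.9 f [ 1.1  0.1 -0.8]
row [-0.8608 -0.8198  0.3719] [ 0.0002  0.0002 -0.0424]
```

>>> servo_tool(
  motion=[-0.86,-0.82,0.1,0,0,-0.0425,-1,-0.86,-0.82,0.1,0,0,-0.0425,-1,-0.86,-0.82,0.1,0,0,-0.0425,-1,-0.86,-0.82,0.1,0,0,-0.0425,-1,-0.86,-0.82,0.1,0,0,-0.0425,-1,-0.86,-0.82,0.1,0,0,-0.0425,-1,-0.86,-0.82,0.25,0,0,-0.0425,-1,-0.86,-0.82,0.35,0,0,-0.0425,-1],
)

```text
time: 2.23
tool_pos: [470.1, -89.0, 167.8]
eef_rot: [0.158, 0.988, -0.001, 0.002]
ft_force: [1.4, 0.3, 0.3]
gripper_width: 85.3
grip_force: 0.0
```

```bash
python3 -c "
from go import *
goH(-118,0,120)
goH(-118,0,44)"
```

```text
at [470.1 -89.  167.8] q [-0.35 -0.02  1.75 -0.    1.41 -1.6 ] t 2.2333 w 85.3 f [1.4 0.3 0.3]
row [-0.0938 -0.1197  0.1599] [-0.0001  0.0014 -0.0005]
at [470.1 -89.  167.8] q [-0.35 -0.02  1.75 -0.    1.41 -1.6 ] t 2.2333 w 85.3 f [1.4 0.3 0.3]
row [-0.0926 -0.1196  0.4133] [-0.0001  0.0014 -0.0005]
```

>>> servo_tool(
  motion=[-0.094,-0.12,0.16,0,0.001,0,-1,-0.094,-0.12,0.16,0,0.001,0,-1,-0.094,-0.12,0.16,0,0.001,0,-1,-0.094,-0.12,0.16,0,0.001,0,-1,-0.094,-0.12,0.16,0,0.001,0,-1],
)

```text
time: 2.65
tool_pos: [484.5, -128.6, 119.3]
eef_rot: [0.157, 0.988, 0.0, -0.001]
ft_force: [-0.5, -0.2, 0.6]
gripper_width: 85.2
grip_force: 0.0
```

```bash
python3 -c "
from go import *
goH(-118,0,44)"
```

```text
at [ 484.5 -128.6  119.3] q [-0.41  0.07  1.76 -0.    1.32 -1.67] t 2.65 w 85.2 f [-0.5 -0.2  0.6]
row [-0.0084 -0.0094  0.2508] [ 0.     -0.0008 -0.0001]
```

>>> servo_tool(
  motion=[-0.008,-0.009,0.13,0,0,0,-1,-0.008,-0.009,0.25,0,0,0,-1,-0.008,-0.009,0.25,0,0,0,-1,-0.008,-0.009,0.25,0,0,0,-1,-0.008,-0.009,0.25,0,0,0,-1],
)

```text
time: 3.07
tool_pos: [486.6, -132.0, 46.0]
eef_rot: [0.157, 0.988, -0.0, -0.0]
ft_force: [0.1, -0.3, -0.3]
gripper_width: 85.8
grip_force: 0.0
```

```bash
python3 -c "
from go import *
goH(-118,0,44)
s=cam('side');t=cam('top');save(s,'e.png',(110,230,250,390),4)"
```

```text
at [ 486.6 -132.    46. ] q [-0.42  0.15  1.84 -0.    1.16 -1.67] t 3.0667 w 85.8 f [ 0.1 -0.3 -0.3]
row [ 0.0024 -0.0006  0.0067] [-0.0001 -0.0002  0.0002]
```

View pics/e.png

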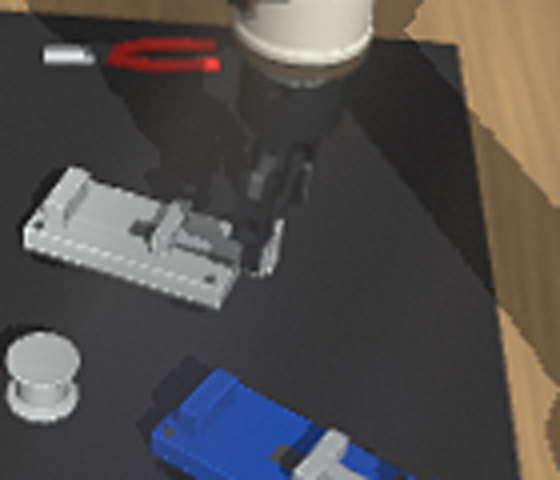

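The side crop shows the fingers straddling the aluminium tab at about crop (265,245), with the jaw still fully in. Now I close them.

>>> servo_tool(
  motion=[0,0,0,0,0,0,1,0,0,0,0,0,0,1,0,0,0,0,0,0,1,0,0,0,0,0,0,1,0,0,0,0,0,0,1,0,0,0,0,0,0,1,0,0,0,0,0,0,1,0,0,0,0,0,0,1],
)

```text
time: 3.83
tool_pos: [485.8, -131.2, 43.7]
eef_rot: [0.157, 0.988, 0.001, -0.001]
ft_force: [1.1, 11.7, 6.9]
gripper_width: 15.1
grip_force: 59.1
```

```bash
python3 -c "
from go import *
goH(-118,0,44);print(r.get_obs()['grip_force'])"
```

```text
at [ 485.8 -131.2   43.7] q [-0.42  0.15  1.84  0.    1.16 -1.67] t 3.8333 w 15.1 f [ 1.1 11.7  6.9]
row [-0.0007 -0.0024 -0.0009] [ 0.0005 -0.001  -0.0001]
59.103569984436035
```

>>> servo_tool(
  motion=[0.02,0.004,0,0,0,0,1,0.05,0.004,0,0,0,0,1,0.08,0.004,0,0,0,0,1,0.11,0.004,0,0,0,0,1,0.13,0.004,0,0,0,0,1,0.14,0.004,0,0,0,0,1,0.143,0.004,0,0,0,0,1,0.143,0.004,0,0,0,0,1],
)

```text
time: 4.5
tool_pos: [446.0, -117.7, 43.8]
eef_rot: [0.157, 0.988, 0.0, -0.0]
ft_force: [9.9, 3.0, -3.0]
gripper_width: 14.6
grip_force: 59.7
```

```bash
python3 -c "
from go import *
goH(-160,0,44);print(r.get_obs()['grip_force'])"
```

```text
at [ 446.  -117.7   43.8] q [-0.43  0.06  1.94  0.    1.14 -1.68] t 4.5 w 14.6 f [ 9.9  3.  -3. ]
row [-0.001  -0.004  -0.0006] [ 0.0001 -0.0003 -0.0002]
59.70132529735565
```

>>> servo_tool(
  motion=[0.004,0.002,0,0,0,0,1,0.004,0.002,0,0,0,0,1,0.004,0.002,0,0,0,0,1,0,0,0,0,0,0,0,0,0,0,0,0,0,-1,0,0,0,0,0,0,-1,0,0,0,0,0,0,-1,0,0,0,0,0,0,-1],
)

```text
time: 5.17
tool_pos: [445.0, -117.6, 43.5]
eef_rot: [0.157, 0.988, 0.0, -0.002]
ft_force: [0.3, 1.0, -0.2]
gripper_width: 74.3
grip_force: 0.0
```

>>> servo_tool(
  motion=[0,0,-0.1,0,0,0,-1,0,0,-0.2,0,0,0,-1,0,0,-0.3,0,0,0,-1,0,0,-0.4,0,0,0,-1,0,0,-0.5,0,0,0,-1,0,0,-0.5,0,0,0,-1,0,0,-0.5,0,0,0,-1],
)

```text
time: 5.75
tool_pos: [446.1, -118.0, 194.9]
eef_rot: [0.157, 0.988, -0.0, -0.0]
ft_force: [0.3, 0.7, -0.8]
gripper_width: 85.2
grip_force: 0.0
```

```bash
python3 -c "
from go import *
go(596.5,229.8,150,85);go(520,60,190,85)"
```

```text
at [ 446.1 -118.   194.9] q [-0.43 -0.07  1.74 -0.    1.47 -1.68] t 5.75 w 85.2 f [ 0.3  0.7 -0.8]
row [-0.1173  1.2578  0.1492] [-0.0001 -0.0001 -0.0726]
at [ 446.1 -118.   194.9] q [-0.43 -0.07  1.74 -0.    1.47 -1.68] t 5.75 w 85.2 f [ 0.3  0.7 -0.8]
row [-0.0503  0.6406  0.0162] [-0.0001 -0.0001 -0.0726]
```

>>> servo_tool(
  motion=[-0.09,0.95,0,0,0,-0.072,-1,-0.09,0.95,0,0,0,-0.072,-1,-0.09,0.95,0,0,0,-0.072,-1,-0.09,0.95,0,0,0,-0.072,-1,-0.09,0.95,0,0,0,-0.072,-1,-0.09,0.95,0,0,0,-0.072,-1,-0.09,0.95,0,0,0,-0.072,-1,-0.09,0.95,0,0,0,-0.072,-1],
)

```text
time: 6.42
tool_pos: [560.3, 149.8, 191.3]
eef_rot: [0.043, 0.999, 0.001, -0.003]
ft_force: [0.2, 0.4, -0.2]
gripper_width: 85.5
grip_force: 0.0
```

```bash
python3 -c "
from go import *
go(596.5,229.8,130,85)
t=cam('top');s=cam('side')
def c(p,r0,c0,k=4): return cv2.resize(p['img'][r0:r0+75,c0:c0+75,::-1],None,fx=k,fy=k,interpolation=cv2.INTER_CUBIC)
cv2.imwrite('pics/f.png',np.hstack([c(t,170,265),c(s,130,260)]))"
```

```text
at [560.3 149.8 191.3] q [ 0.13  0.18  1.48  0.    1.48 -1.36] t 6.4167 w 85.5 f [ 0.2  0.4 -0.2]
row [-0.0985  0.2756  0.2042] [ 0.0005 -0.0017  0.0006]
```

View pics/f.png

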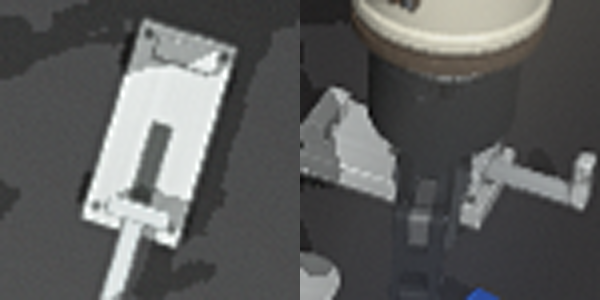

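The jaw is open: in the top crop it sits at (135,210), at the -x end of the bed, and it stays there. Now over the board.

>>> servo_tool(
  motion=[-0.099,0.276,0.2,0,-0.001,0,-1,-0.099,0.276,0.2,0,-0.001,0,-1,-0.099,0.276,0.2,0,-0.001,0,-1,-0.099,0.276,0.2,0,-0.001,0,-1,-0.099,0.276,0.2,0,-0.001,0,-1,-0.099,0.276,0.2,0,-0.001,0,-1],
)

```text
time: 7.02
tool_pos: [596.2, 223.4, 133.6]
eef_rot: [0.045, 0.999, 0.0, -0.0]
ft_force: [-0.4, 0.4, 0.8]
gripper_width: 85.5
grip_force: 0.0
```

```bash
python3 -c "
from go import *
go(596.5,229.8,11,85)"
```

```text
at [596.2 223.4 133.6] q [ 0.24  0.33  1.42  0.    1.39 -1.24] t 7.0167 w 85.5 f [-0.4  0.4  0.8]
row [0.0008 0.0212 0.4085] [ 0.0001 -0.0001 -0.0008]
```

>>> servo_tool(
  motion=[0.001,0.021,0.13,0,0,-0.001,-1,0.001,0.021,0.26,0,0,-0.001,-1,0.001,0.021,0.3,0,0,-0.001,-1,0.001,0.021,0.3,0,0,-0.001,-1,0.001,0.021,0.3,0,0,-0.001,-1,0.001,0.021,0.3,0,0,-0.001,-1],
)

```text
time: 7.52
tool_pos: [597.9, 230.8, 46.2]
eef_rot: [0.043, 0.999, 0.001, 0.002]
ft_force: [-0.0, -0.0, 2.3]
gripper_width: 85.3
grip_force: 0.0
```

```bash
python3 -c "
from go import *
go(596.5,229.8,11,85)"
```

```text
at [597.9 230.8  46.2] q [ 0.25  0.4   1.5   0.    1.23 -1.24] t 7.5167 w 85.3 f [-0.  -0.   2.3]
row [ 0.0048 -0.0039  0.1174] [0.0005 0.001  0.0002]
```

Descend and grip.

>>> servo_tool(
  motion=[0.004,-0.004,0.06,0,0,0,-1,0.004,-0.004,0.117,0,0,0,-1,0.004,-0.004,0.117,0,0,0,-1,0.004,-0.004,0.117,0,0,0,0.2,0.004,-0.004,0.117,0,0,0,1,0.004,-0.004,0.117,0,0,0,1,0.004,-0.004,0.117,0,0,0,1,0.004,-0.004,0.117,0,0,0,1],
)

```text
time: 8.18
tool_pos: [595.9, 230.1, 9.5]
eef_rot: [0.043, 0.999, 0.001, 0.001]
ft_force: [0.1, -0.1, 6.2]
gripper_width: 28.8
grip_force: 59.7
```

>>> servo_tool(
  motion=[0,0,0,0,0,0,1,0,0,0,0,0,0,1,0,0,0,0,0,0,1],
)

```text
time: 8.43
tool_pos: [595.9, 230.1, 9.5]
eef_rot: [0.043, 0.999, 0.001, 0.001]
ft_force: [-0.7, -0.8, 7.3]
gripper_width: 29.3
grip_force: 60.1
```

```bash
python3 -c "
from go import *
go(596.5,229.8,11,85)"
```

```text
at [595.9 230.1   9.5] q [ 0.25  0.44  1.54  0.    1.16 -1.24] t 8.4333 w 29.3 f [-0.7 -0.8  7.3]
row [-0.0021 -0.0008 -0.0049] [0.0003 0.0005 0.0004]
```

>>> servo_tool(
  motion=[0,0,-0.05,0,0,0,1,0,0,-0.15,0,0,0,1,0,0,-0.3,0,0,0,1,0,0,-0.4,0,0,0,1,0,0,-0.4,0,0,0,1,0,0,-0.4,0,0,0,1,0,0,-0.4,0,0,0,1],
)

```text
time: 9.02
tool_pos: [595.0, 229.8, 127.7]
eef_rot: [0.043, 0.999, 0.0, -0.0]
ft_force: [-0.2, -0.1, -3.3]
gripper_width: 28.8
grip_force: 59.7
```

```bash
python3 -c "
from go import *
goH(-6,0,120);print(r.get_obs()['grip_force'])
t=cam('top');save(t,'g.png',(160,260,140,260),5)
a=r.get_obs()['tool_pos'];z=a[2]-9.5+6
print(proj(t,W((a[0]+.6,a[1]-.3,-.088),[(45,32,z),(45,-32,z),(-45,-32,z),(-45,32,z)])))"
```

```text
at [595.  229.8 127.7] q [ 0.25  0.33  1.43  0.    1.38 -1.24] t 9.0167 w 28.8 f [-0.2 -0.1 -3.3]
row [-0.1045 -1.3173  0.0251] [ 0.0001 -0.0002  0.0729]
59.65301871299744
[[183.9988166  167.65603733]
 [185.50079181 188.92902287]
 [215.4149238  186.29435523]
 [213.90241618 164.85504328]]
```

View pics/g.png

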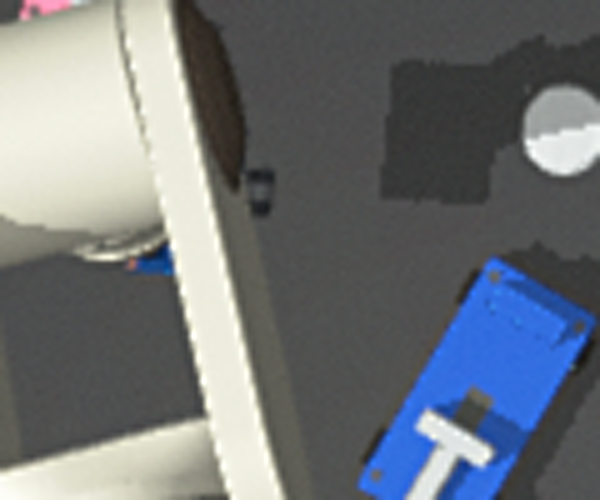

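The arm hides most of the board. The one visible corner, at about (213,166), matches the prediction of (213.9,164.9), and the grip holds at 60 N. Carry it to the holder.

>>> servo_tool(
  motion=[-0.08,-1,0,0,0,0.073,1,-0.08,-1,0,0,0,0.073,1,-0.08,-1,0,0,0,0.073,1,-0.08,-1,0,0,0,0.073,1,-0.08,-1,0,0,0,0.073,1,-0.08,-1,0,0,0,0.073,1,-0.08,-1,0,0,0,0.073,1,-0.08,-1,0,0,0,0.073,1],
)

```text
time: 9.73
tool_pos: [592.5, -76.3, 126.5]
eef_rot: [0.159, 0.987, -0.0, -0.001]
ft_force: [0.2, 1.2, -2.1]
gripper_width: 29.0
grip_force: 60.0
```

>>> servo_tool(
  motion=[0,0,0,0,0,0,1,0,0,0,0,0,0,1,0,0,0,0,0,0,1],
)

```text
time: 9.98
tool_pos: [593.2, -70.2, 127.2]
eef_rot: [0.157, 0.988, 0.001, -0.001]
ft_force: [0.6, 0.9, -1.7]
gripper_width: 29.1
grip_force: 60.0
```

```bash
python3 -c "
from go import *
goH(-6,0,110)"
```

```text
at [593.2 -70.2 127.2] q [-0.25  0.25  1.53  0.    1.36 -1.5 ] t 9.9833 w 29.1 f [ 0.6  0.9 -1.7]
row [-0.0968 -0.3067  0.0571] [ 0.0003 -0.0005  0.0001]
```

>>> servo_tool(
  motion=[-0.097,-0.307,0.05,0,0,0,1,-0.097,-0.307,0.05,0,0,0,1,-0.097,-0.307,0.05,0,0,0,1,-0.097,-0.307,0.05,0,0,0,1,-0.097,-0.307,0.05,0,0,0,1,-0.097,-0.307,0.05,0,0,0,1,-0.097,-0.307,0.05,0,0,0,1],
)

```text
time: 10.57
tool_pos: [592.9, -166.2, 113.2]
eef_rot: [0.156, 0.988, 0.0, 0.0]
ft_force: [-0.2, -0.6, -2.3]
gripper_width: 29.0
grip_force: 60.3
```

```bash
python3 -c "
from go import *
goH(-6,0,65)
s=cam('side');save(s,'h.png',(90,230,220,380),4)
a=r.get_obs()['tool_pos']
X=W((a[0],a[1],-.315),[(45.6,32,a[2]-9.5),(45.6,-32,a[2]-9.5),(-44.4,-32,a[2]-9.5),(-44.4,32,a[2]-9.5)])
print((proj(s,X)-[90,220])*4)"
```

```text
at [ 592.9 -166.2  113.2] q [-0.4   0.3   1.5   0.    1.34 -1.66] t 10.5667 w 29.0 f [-0.2 -0.6 -2.3]
row [ 0.0013 -0.0022  0.1608] [ 0.0003 -0.      0.0004]
[[236.77615267 184.38785908]
 [191.56837299 217.52514155]
 [221.44891179 324.4585458 ]
 [268.84415592 294.71648479]]
```

View pics/h.png

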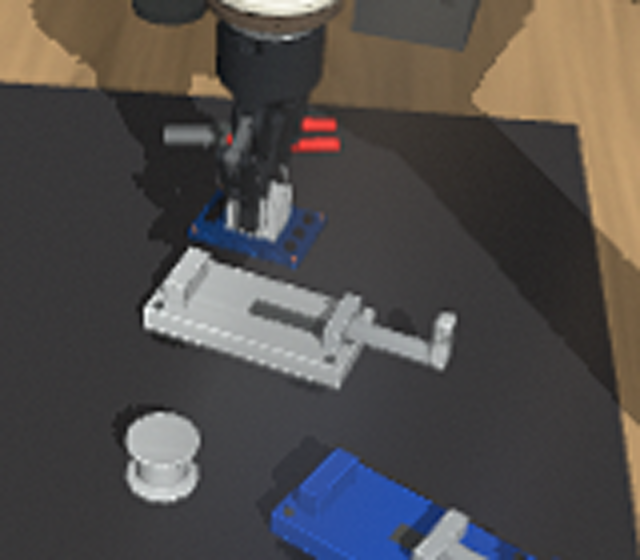

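The side crop shows the board level in the grip, with corners at (188,235), (295,265) and (325,215), within a pixel or so of prediction. The jaw is still open. Lower.

>>> servo_tool(
  motion=[0.001,-0.002,0.08,0,0,0,1,0.001,-0.002,0.16,0,0,0,1,0.001,-0.002,0.18,0,0,0,1,0.001,-0.002,0.2,0,0,0,1,0.001,-0.002,0.21,0,0,0,1,0.001,-0.002,0.21,0,0,0,1,0.001,-0.002,0.21,0,0,0,1],
)

```text
time: 11.2
tool_pos: [592.6, -168.2, 51.1]
eef_rot: [0.157, 0.988, 0.0, 0.001]
ft_force: [0.8, 0.4, -1.6]
gripper_width: 29.3
grip_force: 60.2
```

```bash
python3 -c "
from go import *
goH(-6,0,35)"
```

```text
at [ 592.6 -168.2   51.1] q [-0.4   0.35  1.56  0.    1.22 -1.66] t 11.2 w 29.3 f [ 0.8  0.4 -1.6]
row [0.0027 0.0044 0.0538] [ 0.0002  0.0004 -0.    ]
```

>>> servo_tool(
  motion=[0.002,0.004,0.02,0,0,0,1,0.002,0.004,0.035,0,0,0,1,0.002,0.004,0.045,0,0,0,1,0.002,0.004,0.05,0,0,0,1,0.002,0.004,0.054,0,0,0,1,0.002,0.004,0.054,0,0,0,1,0.002,0.004,0.054,0,0,0,1],
)

```text
time: 11.78
tool_pos: [592.0, -166.8, 34.5]
eef_rot: [0.157, 0.988, 0.0, 0.0]
ft_force: [-3.6, 1.4, 5.4]
gripper_width: 29.2
grip_force: 61.3
```

```bash
python3 -c "
from go import *
goH(-6,0,34.5)"
```

```text
at [ 592.  -166.8   34.5] q [-0.4   0.37  1.58  0.    1.19 -1.66] t 11.7833 w 29.2 f [-3.6  1.4  5.4]
row [-0.0007  0.0007  0.0001] [ 0.0002  0.0001 -0.0001]
```

The board sits on the bed: contact force is up to +5 N and TCP z is 34.5, as expected. Release and rise.

>>> servo_tool(
  motion=[0,0,0,0,0,0,0.3,0,0,0,0,0,0,0,0,0,0,0,0,0,-1,0,0,0,0,0,0,-1,0,0,0,0,0,0,-1,0,0,0,0,0,0,-1],
)

```text
time: 12.28
tool_pos: [591.9, -166.8, 33.8]
eef_rot: [0.157, 0.988, 0.0, -0.0]
ft_force: [-0.8, -0.1, -0.1]
gripper_width: 85.0
grip_force: 0.0
```

>>> servo_tool(
  motion=[0,0,-0.06,0,0,0,-1,0,0,-0.15,0,0,0,-1,0,0,-0.28,0,0,0,-1,0,0,-0.38,0,0,0,-1,0.15,0,-0.38,0,0,0,-1,0.3,0,-0.38,0,0,0,-1,0.45,0,-0.38,0,0,0,-1,0.5,0,-0.38,0,0,0,-1],
)

```text
time: 12.95
tool_pos: [446.3, -119.0, 147.6]
eef_rot: [0.157, 0.988, 0.0, -0.0]
ft_force: [0.0, -0.0, 1.2]
gripper_width: 85.4
grip_force: 0.0
```

```bash
python3 -c "
from go import *
goH(-160,0.8,120)
t=cam('top');s=cam('side')
def c(p,r0,c0,k=4): return cv2.resize(p['img'][r0:r0+75,c0:c0+75,::-1],None,fx=k,fy=k,interpolation=cv2.INTER_CUBIC)
cv2.imwrite('pics/i.png',np.hstack([c(t,170,265),c(s,130,250)]))"
```

```text
at [ 446.3 -119.   147.6] q [-0.43 -0.04  1.81  0.    1.37 -1.68] t 12.95 w 85.4 f [ 0.  -0.   1.2]
row [0.0014 0.0026 0.0921] [ 0.0002 -0.0003  0.    ]
```

View pics/i.png

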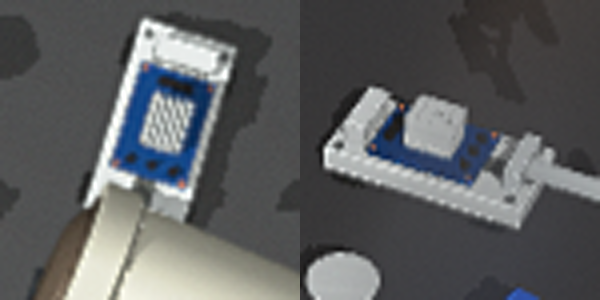

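The board lies flat between the jaws, centred and square, with a small gap to the fixed jaw. Its heat sink is at top crop (168,122). Now to the tab: lower 104 mm and grip.

>>> servo_tool(
  motion=[0.001,0.003,0.1,0,0,0,-1,0.001,0.003,0.2,0,0,0,-1,0.001,0.003,0.3,0,0,0,-1,0.001,0.003,0.345,0,0,0,-1,0.001,0.003,0.345,0,0,0,-1,0.001,0.003,0.345,0,0,0,-1,0.001,0.003,0.345,0,0,0,0,0.001,0.003,0.345,0,0,0,1],
)

```text
time: 13.72
tool_pos: [450.2, -119.7, 45.8]
eef_rot: [0.157, 0.988, 0.0, 0.001]
ft_force: [-0.5, -0.3, 0.2]
gripper_width: 64.1
grip_force: 0.0
```

>>> servo_tool(
  motion=[0,0,0,0,0,0,1,0,0,0,0,0,0,1,0,0,0,0,0,0,1,0,0,0,0,0,0,1,0,0,0,0,0,0,1,0,0,0,0,0,0,1],
)

```text
time: 14.22
tool_pos: [449.6, -118.9, 44.9]
eef_rot: [0.157, 0.988, 0.001, 0.0]
ft_force: [0.5, 6.6, 6.9]
gripper_width: 14.9
grip_force: 59.7
```

```bash
python3 -c "
from go import *
goH(-135,0.8,44)"
```

```text
at [ 449.6 -118.9   44.9] q [-0.43  0.07  1.93  0.    1.15 -1.68] t 14.2167 w 14.9 f [0.5 6.6 6.9]
row [-0.0715 -0.0014  0.0031] [ 0.0005  0.0001 -0.0001]
```

>>> servo_tool(
  motion=[-0.02,0.002,0,0,0,0,1,-0.04,0.002,0,0,0,0,1,-0.055,0.002,0,0,0,0,1,-0.067,0.002,0,0,0,0,1,-0.075,0.002,0,0,0,0,1,-0.08,0.002,0,0,0,0,1,-0.084,0.002,0,0,0,0,1,-0.084,0.002,0,0,0,0,1],
)

```text
time: 14.88
tool_pos: [474.4, -127.1, 44.9]
eef_rot: [0.157, 0.988, -0.0, 0.001]
ft_force: [7.1, -4.2, 3.7]
gripper_width: 15.3
grip_force: 59.6
```

```bash
python3 -c "
from go import *
goH(-131,0.8,44)"
```

```text
at [ 474.4 -127.1   44.9] q [-0.42  0.12  1.87  0.    1.15 -1.67] t 14.8833 w 15.3 f [ 7.1 -4.2  3.7]
row [ 0.0023 -0.001   0.0031] [ 0.0001  0.0007 -0.0001]
```

>>> servo_tool(
  motion=[-0.003,0,0,0,0,0,1,-0.003,0,0,0,0,0,1,-0.003,0,0,0,0,0,0.3,-0.003,0,0,0,0,0,-1,-0.003,0,0,0,0,0,-1,-0.003,0,0,0,0,0,-1,-0.003,0,0,0,0,0,-1,-0.003,0,0,0,0,0,-1],
)

```text
time: 15.55
tool_pos: [474.2, -126.8, 44.3]
eef_rot: [0.157, 0.988, 0.0, -0.0]
ft_force: [0.7, 0.4, -0.7]
gripper_width: 85.0
grip_force: 0.0
```

>>> servo_tool(
  motion=[0,0,-0.1,0,0,0,-1,0,0,-0.25,0,0,0,-1,0,0,-0.4,0,0,0,-1,0.1,0,-0.5,0,0,0,-1,0.2,0.1,-0.5,0,0,0,-1,0.3,0.2,-0.5,0,0,0,-1,0.3,0.3,-0.5,0,0,0,-1,0.3,0.3,-0.5,0,0,0,-1],
)

```text
time: 16.22
tool_pos: [416.4, -9.3, 195.3]
eef_rot: [0.156, 0.988, 0.001, 0.001]
ft_force: [1.6, -0.4, -0.6]
gripper_width: 85.0
grip_force: 0.0
```

```bash
python3 -c "
from go import *
t=cam('top');s=cam('side')
def c(p,r0,c0,k=4): return cv2.resize(p['img'][r0:r0+75,c0:c0+75,::-1],None,fx=k,fy=k,interpolation=cv2.INTER_CUBIC)
cv2.imwrite('pics/j.png',np.hstack([c(t,170,265),c(s,130,250)]))
B=[(45,32,31),(45,-32,31),(-45,-32,31),(-45,32,31),(-45,0,46),(-133,0,72)]
for p,a in((t,(170,265)),(s,(130,250))): print(((proj(p,W(H,B))-a)*4).round()[:,::-1].tolist())
o=r.get_obs();print(o['tool_pos'],o['time'])"
```

```text
[[140.0, 53.0], [216.0, 76.0], [185.0, 182.0], [109.0, 159.0], [149.0, 169.0], [122.0, 276.0]]
[[57.0, 147.0], [89.0, 101.0], [191.0, 131.0], [163.0, 179.0], [179.0, 141.0], [289.0, 147.0]]
[416.61716098 -12.55071944 194.69368836] 16.3167
```

View pics/j.png

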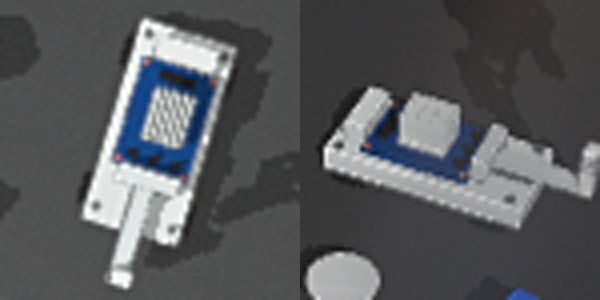

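```bash
python3 -c "
from go import *
t=cam('top');c=t['img'][170:245,265:340].astype(int)
m=((c[:,:,2]>c[:,:,0]+25)).astype(np.uint8)
m=cv2.morphologyEx(m,cv2.MORPH_CLOSE,np.ones((9,9)))
n,l,st,_=cv2.connectedComponentsWithStats(m);k=1+np.argmax(st[1:,4]);ys,xs=np.nonzero(l==k)
(cx,cy),wh,a=cv2.minAreaRect(np.c_[xs,ys].astype(np.float32))
w=ray2pt(t,[170+cy,265+cx],31);M=[170+ys.mean(),265+xs.mean()];w2=ray2pt(t,M,31)
R=Ro.from_euler('z',H[2]).inv()
for v in(w,w2):print(R.apply(v-np.array([H[0],H[1],25])).round(1))
print(wh,a,st[k])
q=[(d['pixel'],d['p']) for d in spotter.look_for(t,'jaw_tab')];print([(x,R.apply(ray2pt(t,x,72)-np.array([H[0],H[1],0])).round(1)) for x,_ in q])
# profile along slide at y=+-27 in board plane
for y in(28,-28):
  X=np.arange(-56,57,2);P=proj(t,W(H,[(x,y,31) for x in X]))-[170,265]
  v=cv2.remap((c[:,:,2]-c[:,:,0]).astype(np.float32),P[:,1].astype(np.float32),P[:,0].astype(np.float32),1).ravel()
  print([(int(x),int(u)) for x,u in zip(X,v) if abs(abs(x)-45)<10])
"
```

```text
[-0.3 -0.1  6. ]
[0.6 0.6 6. ]
(19.85079574584961, 27.79111671447754) 17.10272979736328 [ 28  14  26  32 460]
[([157.5, 156.1], array([-16.8, 492.3,  72. ])), ([265.4, 221.7], array([-276.6,  193.8,   72. ])), ([221.6, 299.5], array([-77.8,   2.9,  72. ]))]
[(-54, 3), (-52, 1), (-50, 1), (-48, 5), (-46, 27), (-44, 9), (-42, -63), (-40, -52), (-38, 3), (-36, 61), (36, 58), (38, 6), (40, -78), (42, -39), (44, 5), (46, 5), (48, 2), (50, 1), (52, 1), (54, 2)]
[(-54, 2), (-52, 3), (-50, 6), (-48, 11), (-46, 28), (-44, 20), (-42, -27), (-40, -13), (-38, 29), (-36, 73), (36, 43), (38, 13), (40, -28), (42, -7), (44, 8), (46, 0), (48, 2), (50, 2), (52, 1), (54, 0)]
```

```bash
python3 -c "
from go import *
print(r.finish_job())"
```

```text
the job is handed in; nothing more can be done
None
```

The job is handed in: in the last pictures the board lay flat in the aluminium holder, about 1 mm or less from its clamped place with the jaw closed on it and the gripper clear, but `finish_job` returned no verdict, and I kept clear of the spool, pliers and jar but did not re-measure them.

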